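# Emergency-stop check on an assembly bench

### The arm

A 6-joint arm with a two-finger parallel gripper is mounted at the origin on the work surface. World frame = base frame: x ahead of the robot, y to its left, z up, the work surface at z = 0. Lengths are in m, angles in rad, forces in N, time in s.
With the tool pointing down it reaches from about 0.35 to 0.875 m from the base axis. Payload 15.5 kg.
Tool frame: the origin (TCP) lies on the mounting face of the last link; the fingertips stand 173 mm ahead of it and the grasp point (between the pads) lies 155 mm ahead of it; z points along the fingers, y is the line along which they close (so a half turn about z gives the same grasp; the last joint's range is limited). The gripper opens to 85 mm and grips with 20 to 120 N. Pads are 22 mm wide; open, the fingers measure 114 mm over their backs; the gripper's body (76 mm by 85 mm) begins 54 mm behind the grasp point. The pads swing forward as they close: fully open they stand 13 mm farther back than shut.
Start: joints at [-1.44, 0.494, 1.345, -0, 1.302, -0.096], TCP at [0.14, -0.609, 0.405] pointing down, gripper open.
Joint ranges: [-2.91, 2.91], [-0.82, 2.16], [0.22, 2.67], [-1.22, 4.37], [0.12, 2.79], [-3.08, 3.08]. Speed limits (rad/s): [1.89, 1.89, 2.57, 3.01, 3.01, 3.01].

### API

Orientations are given as [roll, pitch, yaw] about the fixed x, y, z axes, in that order (R = Rz(yaw) Ry(pitch) Rx(roll)).
In Python, from cell import ctrl, eyes, ticket, models gives the robot as it stands. The module is installed in compiled form; this text tells all that it offers.
- The arm moves only by the shell command python3 -m jog 'ROWS' [FORCE]. ROWS is JSON, a list of rows, each a list of 5 numbers: the shift along the tool's x, y, z in mm, then the turn about the tool's z in degrees, then the finger opening in mm, from 0 to 85.4. In form: [[dx, dy, dz, yaw, jaw], ...]. A call has 1 to 5 rows; each row shifts and turns the commanded pose from where the row before left it, along the tool's axes as they then stand; what a row does not reach is not made up. A row lasts 1/10 s, in which the tool goes at most 50 mm and 8.59 degrees, less where a joint would pass 70% of its speed; a pose out of reach is approached as far as the arm can. A call with a gripper value outside its range is refused whole. The fingers move at their own pace and stop on an object; FORCE is the grip in N (left out, the last holds). Time passes only in rows, so rows that do not move let the fingers close. It gives the time, the measured TCP pose, the force, the opening and the grip force at its end, in the units of the state.
- ctrl.state(): the state, without advancing time (a new reading comes with each control period).
- eyes.read_camera(name): name is "scene" or "top"; returns (picture, depth): 384x512x3 uint8, red, green, blue; 384x512 float32, m along the optical axis (not along the pixel's ray), 0 where there is no reading.
- eyes.calibration(name): a dict with "intrinsics" (3x3 intrinsics, pixels), "distortion" ([k1, k2, p1, p2, k3] as OpenCV has them; the pictures are not rectified), "pose" (4x4, takes a point from camera to world coordinates). Camera axes: x right, y up, looking along -z (the intrinsics and any distortion apply to the point x, -y, -z); pixel columns grow to the right and rows downward; lengths in m; the calibration is good to about 2 mm. A picture is of the moment at which its call begins. calibration takes no time and is no camera call.
- ticket.sign_off(): hands the job in; it is judged then, once.
Trained networks look in the newest picture that a camera, given by its name, has taken for a name from the list of things; names that differ only in an ending like _2 or _b are one class to them, and where a whole thing is asked for, a point or a joint stands for the part that bears it (a point fixed in the world has none). Each returns a list of dicts, best first, with "confidence" (0 to 1); they miss things now and then, are a little off and sometimes report something else, mostly with a low value. They report only what shows in the picture. A call takes as long as a camera call. They do not tell look-alikes from the thing itself.
- models.look_for(camera, label): "rect" ([left, top, right, bottom] in pixels, round what is visible of it).
- models.masks_of(camera, label): "region" (384x512 bool, what is visible of it) and "rect" ([left, top, right, bottom] in pixels, round what is visible of it).
- models.tip_of(camera, label): "xy" ([column, row] in pixels: a listed point, or the origin of a listed thing).
The state is a dict: "time": time; "qpos": joint angles; "dq": joint speeds; "joint_efforts": joint torques, N m; "position": TCP position; "eef_rot": TCP orientation; "contact_force": force on the tool from outside, world axes, zero at the start; "wrist_torque": the same for the moment, N m; "finger_gap": opening from 0.0 (shut) to 1.0 (fully open); "grasp_force": force on a finger pad.
Only numpy, scipy, OpenCV 4.12 (cv2) and the standard library are available. Lean on these libraries where they do the work, as an engineer would, in place of code of your own. Each camera call takes 0.05 s, during which the arm holds its last target. There are 200 camera calls.

### The job

Do the daily stop check on the bench conveyor: press the red mushroom stop on the yellow box in until it latches, twist it clockwise (seen from above) by pushing its wings until it springs back out by itself, then press the blue reset button fully in and let it go. Do it all gently with fingertips that push and never grip; do not press the green start button, and leave the screwdriver, the black heatsink and the screw jar where they are.

Things in the scene. Friction and masses are not known exactly. Their poses are not given: they have to be found in the camera images.
- stop_box: Fixed yellow enclosure, 100 x 100 x 60 mm high, origin at the centre of its underside, with a black collar (diameter 52, 6 high) on its top. Carries the red mushroom stop: a round head of 48 mm diameter on the vertical axis through the box's origin, and two wings on facing sides of it.
- stop_top (a point): Middle of the flat top (diameter 24) of the red mushroom head, on its axis; 108 mm above the bench when the stop is out. Its y axis runs along the wings. It turns and sinks with the head.
- wing_a (a point): Top face of one wing, 36 mm from the head's axis, 102 mm above the bench when out. The wings are red bars, 10 mm wide and 14 mm high (88 to 102 mm above the bench when out), that stick out to 44 mm from the axis on the +y and -y sides of the head; between them and the box's top there is free air (28 mm out, 20 mm when latched).
- wing_b (a point): The same point on the other wing.
- stop_press (a joint): How far the stop is pressed down, m: 0 out, hard stop at 0.014. A spring pushes it up (net 3.5 N when out, 6 N latched, 7.5 N at the hard stop; pushing past the catch takes 8 to 10 N). An inner catch snaps at about 0.0085, so press it to between 0.010 and 0.013; let go, it then stays in at about 0.008. If not pushed past the catch it springs out again.
- stop_twist (a joint): How far the head is turned, rad: 0 at rest, grows clockwise seen from above, hard stop at 1.05. A light spring (0.03 to 0.06 N m) turns it back to 0. When latched, turning to about 0.7 frees the catch and the stop springs out by itself; turned less, it stays latched. The two white curved arrows on the head show this direction.
- reset_box: Fixed grey box, 70 x 70 x 45 mm high, origin at the centre of its underside, with the blue reset button in the middle of its top. It may stand left or right of the yellow box.
- reset_button_top (a point): Middle of the blue reset button's top (diameter 28), 67 mm above the bench when out.
- reset_button (a joint): How far the reset button is pressed down, m: 0 out, 0.006 fully in (5 N); springs back.
- start_box: Fixed grey box like the reset box, but with a green start button. Not to be pressed.
- start_button (a joint): How far the green start button is pressed, m. Must stay at 0.
- screwdriver: Loose blue-handled screwdriver, 180 mm long, lying on the bench. Leave alone.
- heatsink: Loose black finned heatsink, 70 x 50 x 28 mm high, origin under its centre. Leave alone.
- screw_jar: Loose small jar with a steel lid, diameter 50, 55 mm high, origin under its centre. Leave alone.
Mind the look-alikes: they are no part of the job. What is meant by the stop_box is not pink, and is the smaller of those in its own colour.

How it is judged:
On the way, in this order (a step that is already met when the one before it is completed fails the run):
1. the mushroom stop is pressed in past its catch (value of joint stop_press above 0.0075 m), for 0.2 s.
2. the latched head is twisted clockwise while in (value of joint stop_twist above 0.4 rad and value of joint stop_press above 0.006 m), for 0.02 s.
3. the stop has sprung back out (value of joint stop_press below 0.0015 m), for 0.2 s.
4. the blue reset button is pressed in (value of joint reset_button above 0.0045 m), for 0.05 s.
At the end, for the whole second after the job is handed in: The mushroom stop is out (within 1.5 mm) and turned back to rest (within 0.15 rad), the reset and start buttons are out (within 1.5 mm), and screwdriver, heatsink and jar are within 20 mm of where they started (value of joint each of stop_press, reset_button, start_button below 0.0015 m and value of joint stop_twist below 0.15 rad and distance of each of screwdriver, heatsink, screw_jar from where it was at the start of the episode below 0.02 m); the robot touches nothing.
It fails at once if the green start button is pressed (value of joint start_button above 0.0015 m).
It fails at once if reset is pressed while the stop is still in (value of joint reset_button above 0.003 m and value of joint stop_press above 0.004 m).
It fails at once if the stop is gripped (squeezed with over 32 N short of its hard stops) or hit with over 60 N (contact force between the fingers and stop_box above 60 N or (contact force between the fingers and stop_box above 32 N and value of joint stop_press below 0.0105 m and value of joint stop_twist below 0.95 rad)).
It fails at once if the reset station is pressed with more than 60 N (contact force between the fingers and reset_box above 60 N).
It fails at once if the screwdriver, heatsink or jar is lifted or shoved away (distance of any of screwdriver, heatsink, screw_jar from where it was at the start of the episode above 0.02 m).
It also fails if it takes over 51 s, if anything falls off the work surface, if the arm or the gripper's body presses on something with over 40 N, if the wrist force passes 120 N, or if a joint passes its speed limit or range.

## Working session

There is one attempt and no reset: what is moved stays moved. The work goes in short steps, Python scripts to look and compute and a shell command to move; the robot and the scene stay as the last step left them, time stands still between calls to the robot, and variables do not carry over. Pictures are saved under pics/ and viewed, at most 10 in all, crops included, and the job is handed in when it is done.

```bash
mkdir -p pics; cat > h.py <<'E'
import numpy as np,cv2
from cell import ctrl,eyes,ticket,models
def world(cam,uv,depth=None,z=None):
    c=eyes.calibration(cam);K=np.array(c["intrinsics"]);T=np.array(c["pose"])
    p=cv2.undistortPoints(np.array([[uv]],float),K,np.array(c["distortion"],float))[0,0]
    d=np.array([p[0],-p[1],-1.0])
    if z is not None:
        r=T[:3,:3]@d; s=(z-T[2,3])/r[2]; return T[:3,3]+s*r
    return T[:3,:3]@(d*depth)+T[:3,3]
E
python3 - <<'E'
from h import *
for cam in("scene","top"):
    im,d=eyes.read_camera(cam); cv2.imwrite(f"pics/{cam}0.png",im[:,:,::-1]); np.save(f"{cam}_d.npy",d)
    for l in("stop_box","stop_top","wing_a","reset_box","reset_button_top","start_box","screwdriver","heatsink","screw_jar"):
        if l in("stop_top","wing_a","reset_button_top"):
            for r in models.tip_of(cam,l):
                u,v=map(int,np.round(r["xy"]));dd=d[min(v,383),min(u,511)]
                print(cam,l,round(r["confidence"],2),np.round(r["xy"],1),np.round(world(cam,r["xy"],dd),3))
        else:
            for r in models.look_for(cam,l):print(cam,l,round(r["confidence"],2),np.round(r["rect"]))
s=ctrl.state();print(s["time"],s["position"],s["eef_rot"],s["finger_gap"])
E
```

```text
scene stop_box 0.71 [185. 240. 242. 300.]
scene stop_box 0.65 [248. 164. 301. 223.]
scene stop_box 0.61 [ 90. 115. 165. 182.]
scene stop_top 0.96 [218.7 252.9] [ 0.753 -0.113  0.109]
scene stop_top 0.82 [116.7 118.9] [ 0.427 -0.392  0.14 ]
scene stop_top 0.78 [278.5 174.9] [0.547 0.001 0.109]
scene wing_a 0.91 [100.7 121.1] [ 0.429 -0.432  0.132]
scene wing_a 0.79 [199.8 249.3] [ 0.722 -0.16   0.061]
scene wing_a 0.74 [229.4 258.3] [ 0.759 -0.091  0.101]
scene wing_a 0.71 [293.  176.4] [0.511 0.037 0.059]
scene wing_a 0.62 [264.8 169.5] [ 0.53  -0.031  0.105]
scene wing_a 0.6 [134.7 127.1] [ 0.393 -0.37   0.077]
scene reset_box 0.63 [158. 183. 197. 219.]
scene reset_button_top 0.67 [175.5 187.6] [ 0.568 -0.238  0.067]
scene start_box 0.63 [369. 171. 404. 200.]
scene screwdriver 0.93 [270. 220. 296. 289.]
scene heatsink 0.9 [210. 130. 238. 160.]
top stop_box 0.87 [344. 211. 410. 270.]
top stop_box 0.77 [257.  97. 302. 146.]
top stop_box 0.56 [209. 175. 252. 222.]
top stop_top 0.87 [232.  192.3] [0.552 0.001 0.106]
top stop_top 0.63 [390.7 242.9] [ 0.436 -0.392  0.139]
top stop_top 0.57 [281.7 113.2] [ 0.755 -0.119  0.106]
top stop_top 0.42 [230.7 143.9] [0.687 0.011 0.022]
top wing_a 0.92 [217.  194.9] [0.545 0.039 0.097]
top wing_a 0.83 [247.5 201.2] [ 0.531 -0.038  0.104]
top wing_a 0.78 [264.1 113.6] [ 0.763 -0.076  0.063]
top wing_a 0.72 [296.6 112.7] [ 0.768 -0.162  0.062]
top wing_a 0.65 [370.5 235.6] [ 0.453 -0.343  0.132]
top reset_box 0.82 [305. 172. 338. 204.]
top reset_button_top 0.62 [324.2 189.9] [ 0.567 -0.237  0.065]
top start_box 0.76 [118. 200. 148. 225.]
top screwdriver 0.7 [224. 112. 237. 174.]
top heatsink 0.56 [271. 252. 296. 277.]
top screw_jar 0.7 [163. 243. 184. 265.]
1.0 [ 0.13993375 -0.60914943  0.40466311] [-3.14154430e+00  3.24107461e-05  2.25793872e-01] 0.9957674136020427
```

```bash
python3 - <<'E'
import cv2
a=cv2.imread("pics/top0.png");cv2.imwrite("pics/topbig.png",cv2.resize(a[60:300,100:420],None,fx=2.5,fy=2.5,interpolation=2))
b=cv2.imread("pics/scene0.png");cv2.imwrite("pics/scbig.png",cv2.resize(b[90:310,70:330],None,fx=2.7,fy=2.7,interpolation=2))
E
```

```text
(no output)
```

View pics/topbig.png

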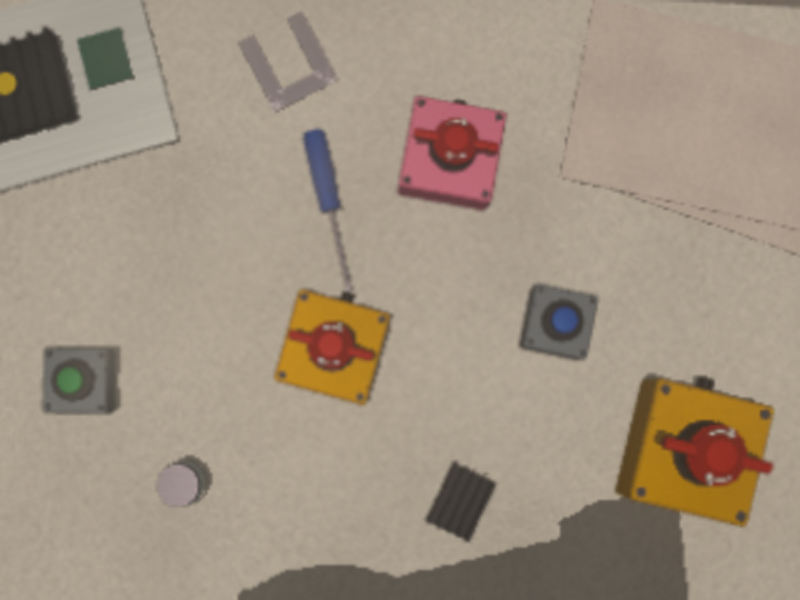

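View pics/scbig.png

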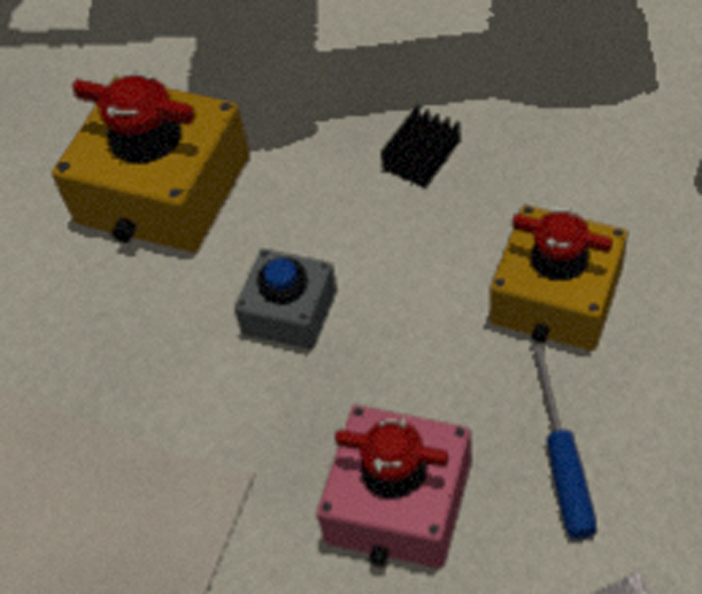

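The target is the smaller yellow box: its stop is at about (330,347) in the top crop. The other yellow box at (715,455) is larger, and the pink one is excluded. The blue reset is at (565,320) and the green start at (70,380), well away. The screwdriver tip touches the box's back edge.

```bash
cat >> h.py <<'E'
def to_tool(target):
    s=ctrl.state();yaw=s["eef_rot"][2];d=np.array(target)-s["position"][:2]
    return np.round(1000*np.array([d@[np.cos(yaw),np.sin(yaw)],d@[np.sin(yaw),-np.cos(yaw)]]),1)
E
python3 - <<'E'
from h import *
P={}
for cam in("scene","top"):
    for i in range(3):
        eyes.read_camera(cam)
        for l,z,c0 in(("stop_top",.108,(.55,0)),("wing_a",.102,(.54,0)),("reset_button_top",.067,(.567,-.237))):
            for r in models.tip_of(cam,l):
                w=world(cam,r["xy"],z=z)
                if np.hypot(*(w[:2]-c0))<.06: P.setdefault((cam,l,w[1]>.02),[]).append(w[:2])
for k,v in P.items():print(k,len(v),np.round(np.mean(v,0),4),np.round(np.std(v,0),4))
# red/blue cues from colour on top image
im,d=eyes.read_camera("top")
i=im.astype(int);red=(i[...,0]>90)&(i[...,1]<60)&(i[...,2]<70)
pts=[world("top",(u,v),d[v,u]) for v,u in np.argwhere(red) if d[v,u]>0]
pts=np.array([p for p in pts if np.hypot(p[0]-.55,p[1])<.06 and p[2]>.08])
xy=pts[:,:2];print(len(xy),xy.mean(0));c=xy-xy.mean(0);w,V=np.linalg.eigh(c.T@c);print("wing dir",V[:,1],w)
print(to_tool([.55,.0]))
E
```

```text
('scene', 'wing_a', np.True_) 3 [0.5421 0.0366] [0.0044 0.002 ]
('scene', 'wing_a', np.False_) 3 [ 0.5292 -0.0356] [0.0054 0.0002]
('scene', 'reset_button_top', np.False_) 3 [ 0.5752 -0.2404] [0.003  0.0023]
('scene', 'stop_top', np.False_) 2 [ 0.5378 -0.0028] [0.0006 0.003 ]
('top', 'stop_top', np.False_) 3 [ 0.5451 -0.001 ] [0.002  0.0037]
('top', 'wing_a', np.False_) 2 [ 0.5281 -0.0346] [0.0011 0.0047]
('top', 'wing_a', np.True_) 3 [0.5423 0.0388] [0.0022 0.0037]
('top', 'reset_button_top', np.False_) 3 [ 0.5694 -0.2397] [0.0015 0.0016]
168 [ 0.53870656 -0.00169555]
wing dir [0.1951391  0.98077558] [0.01107066 0.06021915]
[ 536.  -501.9]
```

```bash
python3 - <<'E'
from h import *
for cam in("scene","top"):
    im,d=eyes.read_camera(cam);hsv=cv2.cvtColor(im,cv2.COLOR_RGB2HSV)
    V,U=np.nonzero(d>0);W=np.array([world(cam,(u,v),d[v,u]) for v,u in zip(V,U) if 1]) if 0 else None
    c=eyes.calibration(cam);K=np.array(c["intrinsics"]);T=np.array(c["pose"])
    p=cv2.undistortPoints(np.stack([U,V],1)[:,None].astype(float),K,np.array(c["distortion"],float))[:,0]
    r=np.c_[p[:,0],-p[:,1],-np.ones(len(p))];W=(r*d[V,U][:,None])@T[:3,:3].T+T[:3,3]
    def plane(m,z):
        q=r[m]@T[:3,:3].T;return (T[:3,3]+q*((z-T[2,3])/q[:,2])[:,None])[:,:2].astype(np.float32)
    H=hsv[V,U]
    near=lambda c,R:np.hypot(W[:,0]-c[0],W[:,1]-c[1])<R
    m=near((.54,0),.085)&(W[:,2]>.05)&(W[:,2]<.068)&(H[:,0]>12)&(H[:,0]<32)&(H[:,1]>120)
    print(cam,"box",m.sum(),cv2.minAreaRect(plane(m,.06)*1000))
    m=near((.54,0),.05)&(W[:,2]>.1);q=plane(m,.105)*1000;print("head top",m.sum(),cv2.minEnclosingCircle(q),q.mean(0))
    m=near((.57,-.239),.03)&(W[:,2]>.06);q=plane(m,.067)*1000
    if m.sum():print("button",m.sum(),cv2.minEnclosingCircle(q),q.mean(0))
    m=near((.57,-.239),.07)&(W[:,2]>.038)&(W[:,2]<.05);print("rbox",m.sum(),cv2.minAreaRect(plane(m,.045)*1000))
E
```

```text
scene box 948 ((545.0750122070312, -0.8407173156738281), (99.86502075195312, 104.48371124267578), 75.71470642089844)
head top 274 ((542.8978881835938, -0.47593116760253906), 42.77736282348633) [ 5.4317346e+02 -3.8736323e-01]
button 111 ((580.36572265625, -240.1579132080078), 20.00568199157715) [ 576.8793  -240.96243]
rbox 494 ((576.7982788085938, -240.5404815673828), (70.71969604492188, 72.40226745605469), 79.15584564208984)
top box 1030 ((539.4989013671875, 1.0097618103027344), (97.25285339355469, 99.43685913085938), 75.7632827758789)
head top 270 ((540.1085205078125, 0.5351123809814453), 41.80485534667969) [540.05084     1.7302579]
button 102 ((573.6651000976562, -239.29495239257812), 19.550128936767578) [ 573.26385 -239.59511]
rbox 475 ((573.5121459960938, -238.92425537109375), (70.0998764038086, 70.03582763671875), 79.70276641845703)
```

```bash
python3 -m jog '[[35,-32,0,0,0],[35,-32,0,0,0],[35,-32,0,0,0],[35,-32,0,0,0],[35,-32,0,0,0]]' 20 && python3 -m jog '[[35,-32,0,0,0],[35,-32,0,0,0],[35,-32,0,0,0],[35,-32,0,0,0],[35,-32,0,0,0]]' && python3 -m jog '[[35,-32,0,0,0],[35,-32,0,0,0],[35,-32,0,0,0],[30,-32,0,0,0],[0,0,0,0,0]]'
```

```text
time: 2.85
position: [0.2753, -0.4124, 0.4048]
eef_rot: [3.141, -0.0, 0.225]
contact_force: [1.5, -1.2, -0.7]
finger_gap: 0.143
grasp_force: 0.0
time: 3.35
position: [0.4102, -0.2172, 0.4049]
eef_rot: [3.141, -0.0, 0.226]
contact_force: [1.2, -1.3, 0.0]
finger_gap: -0.002
grasp_force: 0.0
time: 3.85
position: [0.5142, -0.0601, 0.4047]
eef_rot: [-3.141, -0.001, 0.23]
contact_force: [-0.1, -0.7, 0.1]
finger_gap: -0.0
grasp_force: 0.0
```

```bash
python3 -m jog '[[20,-27,0,0,0],[20,-26,0,0,0],[0,0,40,0,0],[0,0,40,0,0],[0,0,15,0,0]]' && python3 -m jog '[[0,0,0,0,0],[0,0,0,0,0]]'; python3 -c "
from h import *;print(to_tool([.5415,.0005]),ctrl.state()['position'])"
```

```text
time: 4.35
position: [0.5384, -0.0033, 0.3067]
eef_rot: [-3.14, 0.004, 0.226]
contact_force: [-0.2, 0.3, -0.4]
finger_gap: 0.002
grasp_force: 0.0
time: 4.55
position: [0.5397, -0.0036, 0.3102]
eef_rot: [3.142, -0.0, 0.226]
contact_force: [-0.2, 0.2, 0.3]
finger_gap: 0.003
grasp_force: 0.0
[ 2.7 -3.6] [ 0.53965971 -0.00360472  0.31022691]
```

```bash
python3 -m jog '[[2.7,-3.6,10,0,0],[0,0,10,0,0],[0,0,4,0,0],[0,0,0,0,0]]' && python3 -m jog '[[0,0,3,0,0],[0,0,3,0,0],[0,0,2,0,0],[0,0,0,0,0]]'
```

```text
time: 4.95
position: [0.5411, 0.0008, 0.2851]
eef_rot: [-3.141, 0.001, 0.226]
contact_force: [-0.7, -0.3, -0.1]
finger_gap: -0.0
grasp_force: 0.0
time: 5.35
position: [0.5414, 0.0007, 0.2778]
eef_rot: [3.141, -0.001, 0.226]
contact_force: [0.1, -0.5, 4.5]
finger_gap: -0.0
grasp_force: 2.5
```

```bash
python3 -m jog '[[0,0,2,0,0],[0,0,2,0,0],[0,0,1,0,0],[0,0,0,0,0]]' && python3 -m jog '[[0,0,2,0,0],[0,0,1,0,0],[0,0,0,0,0],[0,0,0,0,0]]'
```

```text
time: 5.75
position: [0.5414, 0.0008, 0.2729]
eef_rot: [3.141, -0.001, 0.226]
contact_force: [-0.2, 1.0, 6.1]
finger_gap: 0.001
grasp_force: 3.0
time: 6.15
position: [0.5414, 0.0008, 0.27]
eef_rot: [3.141, -0.001, 0.226]
contact_force: [-1.5, 0.6, 5.8]
finger_gap: 0.001
grasp_force: 3.4
```

```bash
python3 -m jog '[[0,0,1,0,0],[0,0,0,0,0],[0,0,0,0,0]]' && python3 -m jog '[[0,0,-2,0,0],[0,0,-2,0,0],[0,0,-3,0,0],[0,0,0,0,0],[0,0,0,0,0]]' && python3 -m jog '[[0,0,-20,-7,30],[0,0,-20,-8,60],[0,0,0,-7,60],[0,0,0,-7,60],[0,0,0,0,60]]' && python3 -m jog '[[0,0,0,0,60],[0,0,0,0,60]]'
python3 - <<'E'
from h import *
im,d=eyes.read_camera("scene");cv2.imwrite("pics/s1.png",cv2.resize(im[130:240,220:340],None,fx=5,fy=5)[:,:,::-1])
print(to_tool([.5415,.0005]),ctrl.state()['position'],ctrl.state()['eef_rot'])
E
```

```text
time: 6.45
position: [0.5414, 0.0008, 0.2691]
eef_rot: [3.141, -0.001, 0.226]
contact_force: [-2.0, 0.1, 7.1]
finger_gap: 0.0
grasp_force: 3.6
time: 6.95
position: [0.5413, 0.0008, 0.2757]
eef_rot: [3.142, -0.0, 0.226]
contact_force: [0.4, 0.5, -0.2]
finger_gap: -0.003
grasp_force: 0.0
time: 7.45
position: [0.5412, 0.0008, 0.3156]
eef_rot: [-3.142, 0.0, 0.734]
contact_force: [-0.2, -0.4, -0.3]
finger_gap: 0.7
grasp_force: 0.0
time: 7.65
position: [0.5412, 0.0008, 0.3155]
eef_rot: [-3.141, 0.0, 0.729]
contact_force: [0.3, -0.3, 0.8]
finger_gap: 0.703
grasp_force: 0.0
[-0.   0.4] [0.5412485  0.00080258 0.31551529] [-3.14137030e+00  1.94542441e-04  7.29542129e-01]
```

View pics/s1.png

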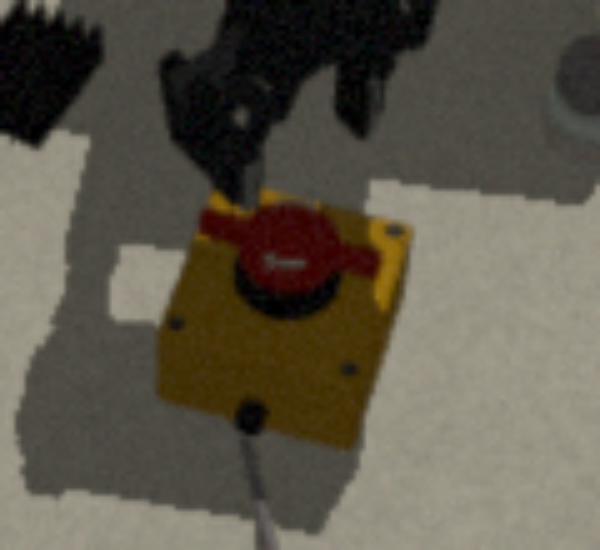

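The stop is latched: the head is seated low at (288,250), its wings run (205,220)-(375,260), and the fingers sit clear of them. Next I lower the fingers beside the wings.

```bash
python3 -m jog '[[0,0,20,0,60],[0,0,15,0,60],[0,0,10,0,60],[0,0,0,0,60]]' && python3 -m jog '[[0,0,8,0,60],[0,0,8,0,60],[0,0,4,0,60],[0,0,0,0,60]]' && python3 -m jog '[[0,0,0,6,60],[0,0,0,6,60],[0,0,0,4,60],[0,0,0,0,60]]'
```

```text
time: 8.1
position: [0.541, 0.0008, 0.2696]
eef_rot: [-3.14, 0.001, 0.731]
contact_force: [0.5, -0.0, 0.2]
finger_gap: 0.701
grasp_force: 0.0
time: 8.5
position: [0.5411, 0.0008, 0.2502]
eef_rot: [-3.141, 0.001, 0.732]
contact_force: [-0.3, 0.5, -0.2]
finger_gap: 0.703
grasp_force: 0.0
time: 8.9
position: [0.5414, 0.0008, 0.251]
eef_rot: [3.141, -0.0, 0.451]
contact_force: [-0.0, 0.3, -0.2]
finger_gap: 0.7
grasp_force: 0.0
```

```bash
J='python3 -c "from cell import ctrl;s=ctrl.state();print(s[\"wrist_torque\"])"'
python3 -m jog '[[0,0,0,5,60],[0,0,0,5,60],[0,0,0,5,60],[0,0,0,0,60]]'; eval $J;  python3 -m jog '[[0,0,0,5,60],[0,0,0,5,60],[0,0,0,5,60],[0,0,0,0,60]]'; eval $J
```

```text
time: 9.3
position: [0.5413, 0.0008, 0.2508]
eef_rot: [3.142, -0.0, 0.191]
contact_force: [0.4, -0.4, 0.4]
finger_gap: 0.703
grasp_force: 0.4
[-0.00495994  0.07762393  0.0336778 ]
time: 9.7
position: [0.5414, 0.0008, 0.2508]
eef_rot: [3.142, -0.0, -0.069]
contact_force: [0.2, -0.3, 1.6]
finger_gap: 0.703
grasp_force: 0.4
[-0.0447097  -0.03873072  0.00630647]
```

```bash
python3 -m jog '[[0,0,0,5,60],[0,0,0,5,60],[0,0,0,5,60],[0,0,0,0,60]]'
python3 - <<'E'
from h import *
im,d=eyes.read_camera("scene");cv2.imwrite("pics/s2.png",cv2.resize(im[130:240,220:340],None,fx=5,fy=5)[:,:,::-1])
print(ctrl.state()["wrist_torque"])
E
```

```text
time: 10.1
position: [0.5414, 0.0007, 0.2508]
eef_rot: [-3.142, -0.001, -0.329]
contact_force: [0.2, -0.5, 2.0]
finger_gap: 0.702
grasp_force: 0.7
[-0.22736581 -0.06532948 -0.00353214]
```

View pics/s2.png

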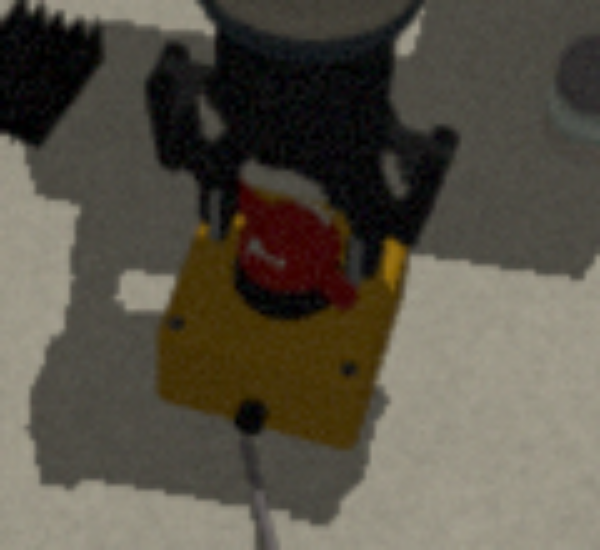

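The fingers are pushing the wings and the head has turned clockwise: the wing is now at (345,295) and the white arrow at (265,250) has tilted. I'll keep turning.

```bash
python3 -m jog '[[0,0,0,4,60],[0,0,0,4,60],[0,0,0,0,60]]'
python3 - <<'E'
from h import *
im,d=eyes.read_camera("scene");cv2.imwrite("pics/s3.png",cv2.resize(im[130:240,220:340],None,fx=5,fy=5)[:,:,::-1])
for r in models.tip_of("scene","stop_top")[:4]:
    u,v=map(int,np.round(r["xy"]));print(r["xy"],world("scene",r["xy"],np.median(d[v-1:v+2,u-1:u+2])))
print(ctrl.state()["wrist_torque"])
E
```

```text
time: 10.45
position: [0.5414, 0.0008, 0.2508]
eef_rot: [-3.142, -0.0, -0.469]
contact_force: [0.7, -1.9, 0.1]
finger_gap: 0.701
grasp_force: 0.8
[119.0, 124.4] [ 0.44394629 -0.38279192  0.13934561]
[274.3, 170.7] [ 0.53398659 -0.0090403   0.10689493]
[216.1, 251.5] [ 0.75040915 -0.11835244  0.10977692]
[-0.19363095 -0.18886396  0.10102258]
```

View pics/s3.png

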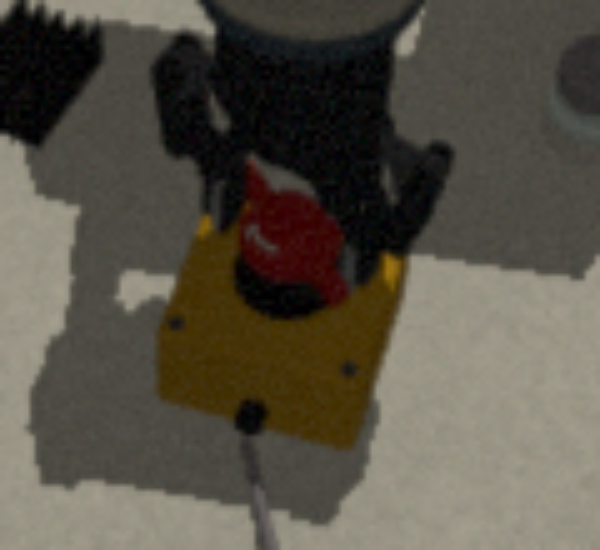

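```bash
cat >> h.py <<'E'
def headz():
    im,d=eyes.read_camera("scene");i=im.astype(int)
    out=[]
    for v in range(150,200):
        for u in range(255,305):
            if i[v,u,0]>2.5*i[v,u,1] and i[v,u,0]>50 and d[v,u]>0:
                w=world("scene",(u,v),d[v,u])
                if np.hypot(w[0]-.543,w[1])<.011: out.append(w[2])
    return len(out),np.median(out) if out else None,np.round(np.percentile(out,[10,90]),4) if out else None
E
python3 -c "from h import *;print(headz())"; python3 -m jog '[[0,0,0,3,60],[0,0,0,0,60],[0,0,0,0,60]]';python3 -c "from h import *;print(headz(),ctrl.state()['wrist_torque'])"
```

```text
(62, np.float64(0.10833572129084845), array([0.1057, 0.1105]))
time: 10.9
position: [0.5413, 0.0008, 0.2507]
eef_rot: [-3.142, -0.0, -0.522]
contact_force: [2.0, -1.6, 0.5]
finger_gap: 0.704
grasp_force: 0.8
(59, np.float64(0.1086510124351946), array([0.1067, 0.1101])) [-0.21711188 -0.22535497  0.11324954]
```

The head top reads 108.5 mm, so the stop is out. Next I rotate back, lift and go to the reset.

```bash
python3 -m jog '[[0,0,0,-7,60],[0,0,0,-8,60],[0,0,0,-8,60],[0,0,0,-8,60]]' && python3 -m jog '[[0,0,0,-8,60],[0,0,0,-8,60],[0,0,0,-8,60],[0,0,0,-3,60],[0,0,0,0,60]]' && python3 -m jog '[[0,0,-15,0,60],[0,0,-25,0,60],[0,0,-30,0,60],[0,0,0,0,60]]';python3 - <<'E'
from h import *
print(headz(),to_tool([.574,-.2395]),ctrl.state()["eef_rot"])
for r in models.tip_of("scene","wing_a"):
    w=world("scene",r["xy"],z=.102)
    if np.hypot(w[0]-.54,w[1])<.06:print(w)
E
```

```text
time: 11.35
position: [0.5412, 0.0009, 0.2506]
eef_rot: [-3.141, 0.0, 0.024]
contact_force: [0.5, -1.3, 1.7]
finger_gap: 0.705
grasp_force: 0.3
time: 11.85
position: [0.5411, 0.0009, 0.2506]
eef_rot: [-3.141, 0.0, 0.49]
contact_force: [-0.1, 0.2, -0.4]
finger_gap: 0.702
grasp_force: 0.0
time: 12.25
position: [0.5421, 0.0008, 0.3239]
eef_rot: [3.139, -0.004, 0.487]
contact_force: [-0.5, -0.7, -0.5]
finger_gap: 0.703
grasp_force: 0.0
(60, np.float64(0.10823807428209059), array([0.106, 0.11 ])) [-83.8 227.6] [ 3.13992351e+00 -2.61426836e-03  4.86720538e-01]
[0.54300077 0.03566744 0.102     ]
[ 0.53673415 -0.03410501  0.102     ]
```

```bash
python3 -m jog '[[0,0,-20,0,60],[-14,38,0,0,0],[-14,38,0,0,0],[-14,38,0,0,0],[-14,38,0,0,0]]' && python3 -m jog '[[-14,38,0,0,0],[-14,38,0,0,0],[0,0,0,0,0],[0,0,0,0,0]]';python3 -c "
from h import *;print(to_tool([.574,-.2395]),headz())"
```

```text
time: 12.85
position: [0.5627, -0.1612, 0.3394]
eef_rot: [-3.14, 0.001, 0.487]
contact_force: [1.3, 0.2, -0.6]
finger_gap: 0.024
grasp_force: 0.0
time: 13.25
position: [0.5735, -0.2406, 0.3392]
eef_rot: [-3.14, 0.001, 0.486]
contact_force: [-0.3, -0.1, -1.0]
finger_gap: -0.002
grasp_force: 0.0
[ 1.  -0.7] (62, np.float64(0.10824343401520475), array([0.1063, 0.1099]))
```

```bash
python3 -m jog '[[1,-0.7,30,0,0],[0,0,30,0,0],[0,0,25,0,0],[0,0,8,0,0],[0,0,0,0,0]]' && python3 -m jog '[[0,0,3,0,0],[0,0,2,0,0],[0,0,2,0,0],[0,0,0,0,0]]'
```

```text
time: 13.8
position: [0.5742, -0.2379, 0.2468]
eef_rot: [-3.139, 0.001, 0.488]
contact_force: [-0.3, 0.3, -0.1]
finger_gap: -0.002
grasp_force: 0.0
time: 14.2
position: [0.5744, -0.2389, 0.241]
eef_rot: [3.141, -0.0, 0.488]
contact_force: [0.3, 0.2, -0.1]
finger_gap: 0.003
grasp_force: 0.0
```

```bash
python3 -m jog '[[0,0,2,0,0],[0,0,2,0,0],[0,0,1,0,0],[0,0,0,0,0]]' && python3 -m jog '[[0,0,1,0,0],[0,0,0.5,0,0],[0,0,0,0,0],[0,0,0,0,0]]'
```

```text
time: 14.6
position: [0.5746, -0.239, 0.2357]
eef_rot: [3.141, -0.0, 0.488]
contact_force: [-0.3, -0.1, 3.2]
finger_gap: -0.003
grasp_force: 2.0
time: 15.0
position: [0.5745, -0.239, 0.2344]
eef_rot: [3.141, -0.0, 0.488]
contact_force: [-0.2, -0.2, 7.1]
finger_gap: -0.002
grasp_force: 3.4
```

```bash
python3 -m jog '[[0,0,0.7,0,0],[0,0,0,0,0],[0,0,0,0,0]]' && python3 -m jog '[[0,0,-3,0,0],[0,0,-6,0,0],[0,0,-25,0,0],[0,0,-40,0,0],[0,0,-40,0,0]]' && python3 -m jog '[[0,0,0,0,0],[0,0,0,0,0]]'
python3 - <<'E'
from h import *
print(headz());im,d=eyes.read_camera("scene");cv2.imwrite("pics/s4.png",cv2.resize(im[100:310,70:420],None,fx=2.2,fy=2.2)[:,:,::-1])
E
```

```text
time: 15.3
position: [0.5745, -0.239, 0.2343]
eef_rot: [3.141, -0.0, 0.488]
contact_force: [-2.2, 0.6, 15.2]
finger_gap: 0.001
grasp_force: 7.9
time: 15.8
position: [0.574, -0.2387, 0.3483]
eef_rot: [-3.14, 0.001, 0.488]
contact_force: [1.1, 0.4, -1.2]
finger_gap: 0.003
grasp_force: 0.0
time: 16.0
position: [0.5743, -0.2389, 0.3483]
eef_rot: [3.14, -0.001, 0.488]
contact_force: [-0.6, 0.6, -0.3]
finger_gap: -0.003
grasp_force: 0.0
(61, np.float64(0.10782203223030162), array([0.1061, 0.1099]))
```

View pics/s4.png

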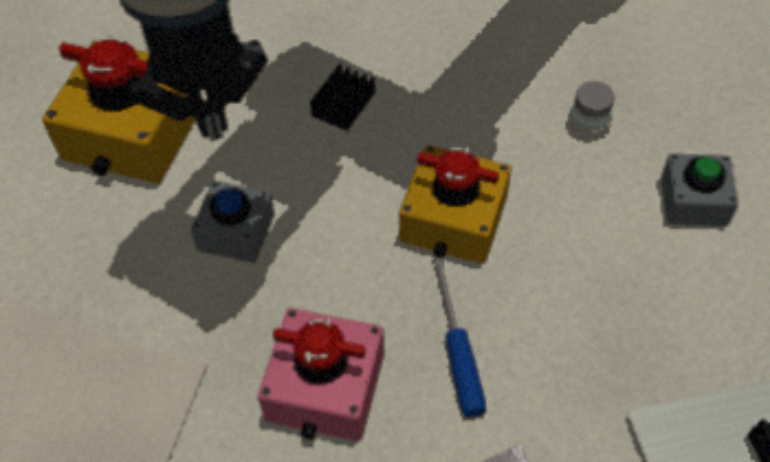

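The stop is out and back at rest (458,168), the blue button is out (230,205), the loose items haven't moved, and the arm is clear.

```bash
python3 -c "
from cell import ticket;print(ticket.sign_off())"
```

```text
the job is handed in; nothing more can be done
None
```

The stop check is done and handed in (no verdict was returned): the red stop was latched, twisted clockwise until it sprang out, and the blue reset was pressed fully in and let go, with the green start button and the loose items untouched.

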